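# Put the knock bar back across the knock box and lock it

## Task

The knock box has been washed and must go back together: lay its rubber-sleeved knock bar across the box, both ends down in the open notches of the side walls, then push it back along the slots under the lips until it drops into the seats at the rear. Then press the keeper on the left wall fully down so that the bar is locked in. Do not drop the bar, shove the box from its place or disturb the milk jug, tamper and cup.

Things in the scene. Friction and masses are not known exactly. Their poses are not given: they have to be found in the camera images.
- knock_box: Open-topped steel knock box, 140 long (its x) x 156 wide (y) x 112 mm high, 2.2 kg, loose on the counter. Origin: centre of its underside; +x to the rear, +y to its left; turned up to 0.35 rad. Walls 8 mm thick; front wall only 68 mm high, others 112 mm; inside 124 x 140 mm, floor at z = 12 mm. Both side walls have the same slot for the bar's ends: see notch and seat (positions in this frame).
- knock_bar: Knock bar, 190 mm long, 0.3 kg: a steel rod 14 mm thick in a grey rubber sleeve 28 mm thick and 126 mm long at mid length; 32 mm of bare rod at each end. Lies on the counter, axis 14 mm up; twelve narrow flats stop it rolling off. Origin on the axis at mid length; its y is the axis; both ends alike. In the box the sleeve lies between the side walls, 7 mm free each side.
- notch (a point): Middle of the bar when its ends lie at the foot of the notches: box x = -12, y = 0, z = 88 mm; axes as the box. In each side wall the notch is open at the top, 22 mm wide (x -23 to -1), its mouth flared in the topmost 15 mm, and goes down to the slot floor at z = 81 mm. From there the slot runs level to the rear, 19 mm high, under an overhanging lip (z 100 to 112).
- seat (a point): Middle of the bar when it has dropped into both seats: box x = 39, y = 0, z = 84 mm; axes as the box. A seat is the rear end of the slot (x 32 to 48), 4 mm deeper than the slot floor. The rear wall's inside is at x = 62 mm: no room for a finger behind the seated bar.
- keeper (a joint): Angle of the keeper, rad: 0 fully down (locked), 1.5 up; starts at 1.0 to 1.4. A flat metal arm outside the left wall (box y 81 to 87 mm, 12 mm high), hinged at its rear end; swings forward and down. Stiff hinge (0.05 N m): stays where left, about 1 N at the tab. Down, it lies level over the bar's end, a tooth hanging in front of the bar; it cannot go down while the bar is short of its seats.
- keeper_hinge (a point): Hinge axis of the keeper, on the box at x = 62, y = 84, z = 106 mm; the axis is the box's y. At angle a the arm points from here forward by cos a and up by sin a. Its tooth is 37 to 47 mm from the axis and reaches 26 mm below the arm's middle line.
- keeper_tab (a point): Top of the keeper's thumb tab near its free end: 64 mm from the hinge along the arm, 10 mm above the arm's middle line, 9 mm left of the arm's middle. The tab is 22 mm long, 24 mm wide, its front bent up. With the keeper down this point lies at box x = -2, y = 93, z = 116 mm.
- milk_jug: steel milk jug, 88 x 121 x 95 mm, loose, standing on the counter on the other side of the box from the bar; origin at the centre of its underside; leave alone
- tamper: coffee tamper with a turned wooden handle, 58 mm across, 82 mm high, loose, behind the box on the counter; origin at the centre of its underside; leave alone
- espresso_cup_1: white espresso cup, 58 x 85 x 56 mm, loose, behind the box on the counter; origin at the centre of its underside; leave alone

How it is judged (in metres and radians):
On the way, in this order (a step that is already met when the one before it is completed fails the run):
1. the bar lies across the box, both ends at the foot of the notches, not yet pushed back (x of knock_bar in the frame of notch between -0.008 and 0.025 m and z of knock_bar in the frame of notch between -0.003 and 0.004 m and angle between the y axis of knock_bar and the y axis of knock_box, either way round below 0.12 rad), for 0.2 s.
2. the bar has dropped into both seats at the rear of the slots (x of knock_bar in the frame of seat between -0.006 and 0.006 m and z of knock_bar in the frame of seat between -0.0025 and 0.002 m and angle between the y axis of knock_bar and the y axis of knock_box, either way round below 0.06 rad), for 0.2 s.
3. the keeper is down over the end of the bar (value of joint keeper below 0.1 rad), for 0.1 s.
At the end, for the whole second after the job is handed in: The bar lies at rest across the box in both rear seats (its middle within 6 mm front to back, 12 mm sideways and 2 mm in height of the seat point, square to the box within 0.06 rad), the keeper is down (under 0.1 rad), and the box stands upright (all of step 2 and y of knock_bar in the frame of seat between -0.012 and 0.012 m and value of joint keeper below 0.1 rad and angle between knock_box's own z axis and vertical below 0.05 rad and linear speed of each of knock_bar, knock_box below 0.02 m/s); the robot touches nothing.
It fails at once if the bar is dropped: it falls freely by more than about 4 cm (linear speed of knock_bar above 0.9 m/s and contact force between the fingers and knock_bar below 0.2 N).
It fails at once if the knock box is shoved more than 5 cm from its place (distance of knock_box from where it was at the start of the episode above 0.05 m).
It fails at once if the knock box is tipped up by more than 0.2 rad (angle between knock_box's own z axis and vertical above 0.2 rad).
It fails at once if the milk jug, the tamper or the cup is moved more than 3 cm (distance of any of milk_jug, tamper, espresso_cup_1 from where it was at the start of the episode above 0.03 m).
It also fails if it takes over 61 s, if anything falls off the work surface, if the arm or the gripper's body presses on something with over 40 N, if the wrist force passes 120 N, or if a joint passes its speed limit or range.

## Robot

A 6-joint arm with a two-finger parallel gripper is mounted at the origin on a cart in front of the work surface, level with it; the furniture and walls round the work are solid. World frame = base frame: x ahead of the robot, y to its left, z up, the work surface at z = 0. Lengths are in mm, angles in rad, forces in N, time in s.
With the tool pointing down it reaches from about 350 to 1000 mm from the base axis. Payload 7.1 kg.
Tool frame: the origin (TCP) lies midway between the tips of the shut fingers; the grasp point (between the pads) lies behind it (manip.grasp_offset is the z of the grasp point in the tool frame, in mm); z points along the fingers, y is the line along which they close (so a half turn about z gives the same grasp; the last joint's range is limited). The gripper opens to 85 mm and grips with 20 to 120 N. Pads are 22 mm wide; open, the fingers measure 114 mm over their backs; the gripper's body (76 mm by 85 mm) begins 54 mm behind the grasp point. The pads swing forward as they close: fully open they stand 13 mm farther back than shut.
Start: joints at [-1.165, 0.423, 1.63, -0, 1.089, -0.019], TCP at [257.601, -569.426, 201.919] pointing down, gripper open.
Joint ranges: [-3, 3], [-0.9, 2.11], [0.09, 2.58], [-1.31, 4.45], [0.11, 2.69], [-2.54, 2.54]. Speed limits (rad/s): [2.39, 2.39, 3.01, 3.14, 3.14, 3.14].

## Interface

Orientations are given as [roll, pitch, yaw] about the fixed x, y, z axes, in that order (R = Rz(yaw) Ry(pitch) Rx(roll)).
In Python, from bench import manip gives the robot as it stands. The module is installed in compiled form; this text tells all that it offers.
- The arm moves only by the tool move_arm, never from a script. Its arguments are lists of equal length, an entry for each row: "travel": the shift along the tool's x, y, z in cm, a list of three; "yaw": the turn about the tool's z in rad; "claw": the finger opening in cm, from 0 to 8.54. In form: {"travel": [[tx, ty, tz], ...], "yaw": [yaw, ...], "claw": [claw, ...]}. A call has 1 to 12 rows; each row shifts and turns the commanded pose from where the row before left it, along the tool's axes as they then stand; what a row does not reach is not made up. A row lasts 1/12 s, in which the tool goes at most 41.7 mm and 7.16 degrees, less where a joint would pass 70% of its speed; a pose out of reach is approached as far as the arm can. A call is refused whole if a number of a shift passes 4.17 or a number of a turn 0.125, either way. A call with a gripper value outside its range is refused whole. The fingers move at their own pace and stop on an object; "newtons" is the grip in N (left out, the last holds). Time passes only in rows, so rows that do not move let the fingers close. It gives the time, the measured TCP pose, the force, the opening and the grip force at its end, in the units of the state.
- manip.state(): the state, without advancing time (a new reading comes with each control period).
- manip.snapshot(name): name is "scene" or "top" or "wrist"; returns a dict with "color" (384x512x3 uint8, red, green, blue), "fov_y" (degrees; the focal length in pixels is half the picture's height over the tangent of half this angle, whatever the lens; pixels are square), "cx", "cy" (the principal point, pixels), "extrinsics" (4x4, takes a point from camera to world coordinates); the wrist camera has in their place "tool_from_camera" (4x4, takes a point from camera to tool coordinates, whose origin is the TCP and whose axes are the flange's). Camera axes: x right, y up, looking along -z (the intrinsics and any distortion apply to the point x, -y, -z); pixel columns grow to the right and rows downward; lengths in mm; the calibration is good to about 2 mm. A picture is of the moment at which its call begins: read the wrist's pose just before it. There is no depth.
- manip.close_job(): hands the job in; it is judged then, once.
The state is a dict: "time": time; "q": joint angles; "joint_velocities": joint speeds; "joint_torque": joint torques, N m; "tcp_pos": TCP position; "tool_rot": TCP orientation; "force": force on the tool from outside, world axes, zero at the start; "moment": the same for the moment, N m; "gripper_width": finger opening in mm; "finger_force": force on a finger pad.
Only numpy, scipy, OpenCV 4.12 (cv2) and the standard library are available. Lean on these libraries where they do the work, as an engineer would, in place of code of your own. Each camera call takes 0.05 s, during which the arm holds its last target. There are 200 camera calls.

## Working session

There is one attempt and no reset: what is moved stays moved. The work goes in short steps, Python scripts to look and compute and a tool call to move; the robot and the scene stay as the last step left them, time stands still between calls to the robot, and variables do not carry over. Pictures are saved under pics/ and viewed, at most 10 in all, crops included, and the job is handed in when it is done.

Besides the shell and the picture viewer there is one more tool, called as name([rows], argument=value, ...), one row to a line, values as JSON. move_arm: Moves the arm, as the interface text tells. Its arguments: {"type":"object","properties":{"travel":{"type":"array","items":{"type":"array","items":{"type":"number"}}},"yaw":{"type":"array","items":{"type":"number"}},"claw":{"type":"array","items":{"type":"number"}},"newtons":{"type":"number"}},"required":["travel","yaw","claw"]}

```bash
mkdir -p pics; python3 - <<'E'
from bench import manip
import cv2,numpy as np
s=manip.state();print(s['tcp_pos'],s['tool_rot'],s['gripper_width'],manip.grasp_offset,s['time'])
a=[]
import pickle
d={}
for n in("scene","top","wrist"):
    r=manip.snapshot(n);d[n]=r;cv2.imwrite(f'pics/{n}0.png',r['color'][:,:,::-1]);print(n,{k:np.round(v,3).tolist() for k,v in r.items() if k!='color'})
pickle.dump(d,open('d0.pkl','wb'))
cv2.imwrite('pics/a.png',np.vstack([d['top']['color'][:,:,::-1]]))
E
```

```text
[ 257.37592278 -568.88018935  201.13244729] [-3.14000575e+00 -2.44527428e-05  4.24832802e-01] 85.2360389869502 -18.700000000000003 0.0
scene {'fov_y': 55.126, 'cx': 252.856, 'cy': 189.058, 'extrinsics': [[-0.831, 0.356, -0.428, 209.824], [-0.556, -0.513, 0.654, 559.73], [0.014, 0.781, 0.624, 649.063], [0.0, 0.0, 0.0, 1.0]]}
top {'fov_y': 54.85, 'cx': 253.092, 'cy': 196.359, 'extrinsics': [[0.011, 0.987, -0.16, 417.601], [-1.0, 0.011, -0.002, -23.874], [-0.0, 0.16, 0.987, 1019.487], [0.0, 0.0, 0.0, 1.0]]}
wrist {'fov_y': 61.161, 'cx': 258.131, 'cy': 189.381, 'tool_from_camera': [[-0.001, 0.954, 0.298, 76.509], [1.0, 0.001, 0.0, 0.028], [-0.0, 0.298, -0.954, -171.951], [0.0, 0.0, 0.0, 1.0]]}
```

View pics/top0.png

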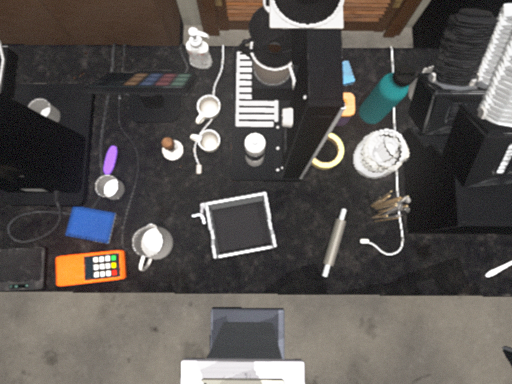

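View pics/scene0.png

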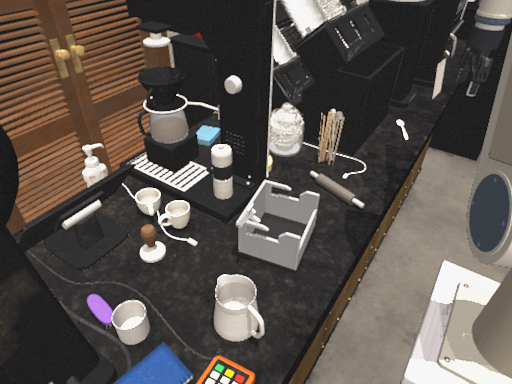

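```bash
cat > h.py <<'E'
import numpy as np,pickle
from scipy.spatial.transform import Rotation as Ro
def ray(r,u,v,E=None):
    E=np.array(r['extrinsics']) if E is None else E
    f=r['color'].shape[0]/2/np.tan(np.radians(r['fov_y']/2))
    return E[:3,3],E[:3,:3]@np.array([(u-r['cx'])/f,-(v-r['cy'])/f,-1])
def onz(r,u,v,z,E=None):
    o,d=ray(r,u,v,E);return o+d*(z-o[2])/d[2]
def proj(r,p,E=None):
    E=np.array(r['extrinsics']) if E is None else E
    f=r['color'].shape[0]/2/np.tan(np.radians(r['fov_y']/2))
    c=np.linalg.inv(E)@np.append(p,1);return r['cx']-f*c[0]/c[2],r['cy']+f*c[1]/c[2]
def wristE(r,s):
    T=np.eye(4);T[:3,:3]=Ro.from_euler('xyz',s['tool_rot']).as_matrix();T[:3,3]=s['tcp_pos'];return T@np.array(r['tool_from_camera'])
E
python3 - <<'E'
from h import *
import cv2
d=pickle.load(open('d0.pkl','rb'));t=d['top']
a=onz(t,343,209,14);b=onz(t,324.5,276,14);print('bar',a,b,(a+b)/2,np.linalg.norm(a-b),np.arctan2(*(a-b)[1::-1]))
for p in[(204,208),(268,195),(275,248),(216,257)]:print(onz(t,*p,112))
c=cv2.resize(t['color'][180:290,180:355,::-1],None,fx=4.5,fy=4.5,interpolation=cv2.INTER_CUBIC);cv2.imwrite('pics/c.png',c)
E
```

```text
bar [ 548.69071681 -268.23094333   14.        ] [ 368.52724037 -214.0231239    14.        ] [ 458.60897859 -241.12703361   14.        ] 188.14187713269817 -0.2922651223425013
[534.60883299  99.10911339 112.        ]
[568.93601185 -58.95231335 112.        ]
[438.58493519 -76.56266213 112.        ]
[415.42109495  66.19395911 112.        ]
```

View pics/c.png

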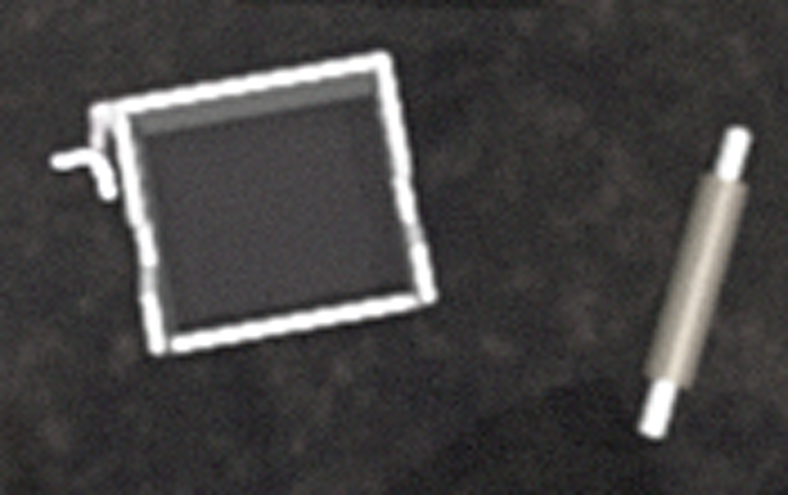

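```bash
python3 - <<'E'
from h import *
import cv2
d=pickle.load(open('d0.pkl','rb'));t=d['top'];s=d['scene']
P=[onz(t,(x+.5)/4.5+179.5,(y+.5)/4.5+179.5,112) for x,y in[(113,103),(390,51),(438,301),(152,357)]]
RL,RR,FR,FL=P
for p in P:print(p.round(1))
c=sum(P)/4;fw=(RL+RR-FL-FR)/2;lf=(RL+FL-RR-FR)/2
print('c',c,np.linalg.norm(fw),np.arctan2(fw[1],fw[0]),np.linalg.norm(lf),np.arctan2(-lf[0],lf[1]))
print('plate corner',onz(s,240,212,10), 'scene box rear etc')
# sleeve by crop
q=[onz(t,(x+.5)/4.5+179.5,(y+.5)/4.5+179.5,14) for x,y in[(738,126),(652,438)]];print(q,(q[0]+q[1])/2,np.linalg.norm(q[0]-q[1]),np.arctan2(*(q[0]-q[1])[1::-1]))
print('start yaw',.425,'delta tool')
E
```

```text
[548.4  97.8 112. ]
[579.1 -54.6 112. ]
[442.3 -81.3 112. ]
[410.7  72.4 112. ]
c [495.11341923   8.56174849 112.        ] 139.7103610043121 0.1873725291442366 156.16172740114936 0.20083196126175237
plate corner [622.10457412 -11.98465097  10.        ] scene box rear etc
[array([ 552.54391955, -270.01164353,   14.        ]), array([ 366.06849334, -213.97428963,   14.        ])] [ 459.30620644 -241.99296658   14.        ] 194.71330107137643 -0.29192276723021277
start yaw 0.425 delta tool
```

move_arm([
  [0, 0, 0],
  [0, 0, 0],
  [0, 0, 0],
  [0, 0, 0],
  [0, 0, 0],
  [0, 0, 0],
], yaw=[-0.12, -0.12, -0.12, -0.12, -0.12, -0.117], claw=[8, 7, 6, 6, 6, 6])

```text
time: 0.65
tcp_pos: [257.5, -569.2, 201.6]
tool_rot: [-3.141, -0.0, 1.148]
force: [-0.3, 0.3, -0.1]
gripper_width: 60.0
finger_force: 0.0
```

move_arm([
  [0.83, -3.1, 0.92],
  [0.83, -3.1, 0.92],
  [0.83, -3.1, 0.92],
  [0.83, -3.1, 0.92],
  [0.83, -3.1, 0.92],
  [0.83, -3.1, 0.92],
  [0.83, -3.1, 0.92],
  [0.83, -3.1, 0.92],
  [0.83, -3.1, 0.92],
  [0.83, -3.1, 0.92],
  [0.83, -3.1, 0.92],
  [0.83, -3.1, 0.92],
], yaw=[0, 0, 0, 0, 0, 0, 0, 0, 0, 0, 0, 0], claw=[6, 6, 6, 6, 6, 6, 6, 6, 6, 6, 6, 6])

```text
time: 1.65
tcp_pos: [-40.0, -323.1, 91.3]
tool_rot: [3.141, 0.001, 1.142]
force: [-0.1, -0.3, -0.8]
gripper_width: 60.3
finger_force: 0.0
```

move_arm([
  [0, 0, 0],
  [0, 0, 0],
  [0, 0, 0],
], yaw=[0, 0, 0], claw=[6, 6, 6])

```text
time: 1.9
tcp_pos: [-39.4, -325.0, 91.8]
tool_rot: [3.141, 0.001, 1.141]
force: [-0.3, -1.0, 0.3]
gripper_width: 59.8
finger_force: 0.0
```

```bash
cat >> h.py <<'E'
def look(name):
    from bench import manip
    import cv2
    s=manip.state();r=manip.snapshot('wrist');cv2.imwrite(f'pics/{name}.png',r['color'][:,:,::-1]);pickle.dump((r,s),open(name+'.pkl','wb'));return r,s,wristE(r,s)
def delta(s,p,yaw):
    "tool-frame shift cm (after turning to yaw), and turn"
    d=np.array(p)-s['tcp_pos'];c,n=np.cos(yaw),np.sin(yaw)
    return np.round([(c*d[0]+n*d[1])/10,(n*d[0]-c*d[1])/10,-d[2]/10],2),round((yaw-s['tool_rot'][2]+np.pi)%(2*np.pi)-np.pi,3)
E
python3 - <<'E'
from h import *
import cv2
r,s,E=look('w1');print(s['tcp_pos'],s['tool_rot'],s['gripper_width'],s['time'])
g=cv2.cvtColor(r['color'],cv2.COLOR_RGB2GRAY)
print(proj(r,[552,-270,14],E),proj(r,[366,-214,14],E),proj(r,[459.3,-242,14],E))
E
```

```text
[ -39.39572252 -324.96820524   91.77410562] [3.14120539e+00 1.03009948e-03 1.14071060e+00] 59.84825229252989 1.9
(np.float64(1224.6152541881422), np.float64(-347.0896688317796)) (np.float64(836.9123024501696), np.float64(-277.69763342845727)) (np.float64(1027.1600293413294), np.float64(-311.9556973956419))
```

View pics/w1.png

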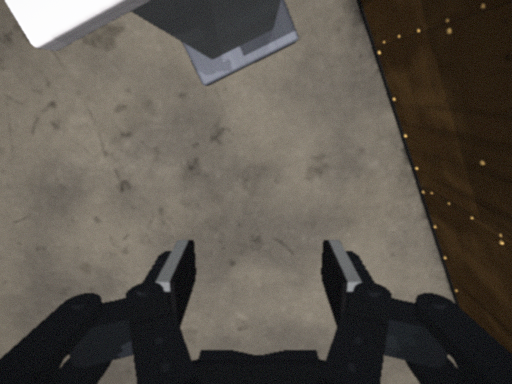

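move_arm([
  [0, 0, -1],
  [0, 0, -1],
  [0, 0, -1],
  [0, 0, -1],
  [0, 0, -1],
  [0, 0, -1],
  [0, 0, -1],
  [0, 0, -1],
  [0, 0, -1],
  [0, 0, -1],
  [0, 0, -1],
  [0, 0, 0],
], yaw=[0.12, 0.12, 0.12, 0.12, 0.12, 0.12, 0.12, 0.12, 0.12, 0.12, 0.12, 0.113], claw=[6, 6, 6, 6, 6, 6, 6, 6, 6, 6, 6, 6])

```text
time: 2.95
tcp_pos: [-38.6, -326.4, 203.7]
tool_rot: [3.137, -0.001, -0.295]
force: [0.2, -0.4, 0.3]
gripper_width: 59.9
finger_force: 0.0
```

move_arm([
  [2.2, 0.65, 0],
  [2.2, 0.65, 0],
  [2.2, 0.65, 0],
  [2.2, 0.65, 0],
  [2.2, 0.65, 0],
  [2.2, 0.65, 0],
  [2.2, 0.65, 0],
  [2.2, 0.65, 0],
  [2.2, 0.65, 0],
  [2.2, 0.65, 0],
  [0, 0, 0],
], yaw=[0, 0, 0, 0, 0, 0, 0, 0, 0, 0, 0], claw=[6, 6, 6, 6, 6, 6, 6, 6, 6, 6, 6])

```text
time: 3.87
tcp_pos: [157.2, -452.5, 202.3]
tool_rot: [3.139, -0.003, -0.287]
force: [0.4, 0.6, 0.4]
gripper_width: 60.0
finger_force: 0.0
```

move_arm([
  [1.9, -2.4, 0],
  [1.9, -2.4, 0],
  [1.9, -2.4, 0],
  [1.9, -2.4, 0],
  [1.9, -2.4, 0],
  [1.9, -2.4, 0],
  [1.9, -2.4, 0],
  [1.9, -2.4, 0],
  [1.9, -2.4, 0],
  [1.9, -2.4, 0],
  [1.9, -2.4, 0],
  [1.9, -2.4, 0],
], yaw=[0, 0, 0, 0, 0, 0, 0, 0, 0, 0, 0, 0], claw=[6, 6, 6, 6, 6, 6, 6, 6, 6, 6, 6, 6])

```text
time: 4.87
tcp_pos: [455.7, -237.3, 201.9]
tool_rot: [3.141, -0.001, -0.289]
force: [0.3, -0.9, 0.0]
gripper_width: 60.1
finger_force: 0.0
```

move_arm([
  [0, 0, 2.5],
  [0, 0, 2.5],
  [0, 0, 2.5],
  [0, 0, 2.5],
  [0, 0, 0],
  [0, 0, 0],
  [0, 0, 0],
], yaw=[0, 0, 0, 0, 0, 0, 0], claw=[6, 6, 6, 6, 6, 6, 6])

```text
time: 5.45
tcp_pos: [454.9, -239.2, 102.7]
tool_rot: [3.141, -0.001, -0.29]
force: [-0.1, -0.0, -0.6]
gripper_width: 59.7
finger_force: 0.0
```

```bash
sed -i 's/round((yaw-s\[.tool_rot.\]\[2\]+np.pi)%(2\*np.pi)-np.pi,3)/round(-((yaw-s["tool_rot"][2]+np.pi)%(2*np.pi)-np.pi),3)/' h.py; tail -1 h.py
python3 - <<'E'
from h import *
import cv2
r,s,E=look('w2');print(s['tcp_pos'],s['tool_rot'],s['gripper_width'],s['time'])
print(proj(r,[552,-270,14],E),proj(r,[366,-214,14],E),proj(r,[459.3,-242,14],E))
g=r['color'].astype(int);m=((g.min(2)>75)).astype(np.uint8)
m=cv2.morphologyEx(m,cv2.MORPH_OPEN,np.ones((5,5)))
for k in cv2.findContours(m,0,2)[0]:
    if cv2.contourArea(k)>500: print(cv2.minAreaRect(k))
E
```

```text
return np.round([(c*d[0]+n*d[1])/10,(n*d[0]-c*d[1])/10,-d[2]/10],2),round(-((yaw-s["tool_rot"][2]+np.pi)%(2*np.pi)-np.pi),3)
[ 454.94218042 -239.22352067  102.69023084] [ 3.14127943e+00 -1.40470342e-03 -2.90371630e-01] 59.68646878092648 5.45
(np.float64(260.5149515804246), np.float64(52.300830673650495)) (np.float64(259.86519325537824), np.float64(280.2138535886207)) (np.float64(260.0523083460053), np.float64(178.0969485437187))
((117.0, 368.5), (29.0, 40.0), 90.0)
((399.0, 352.0), (62.0, 40.0), 90.0)
((259.5, 327.5), (65.0, 155.0), 90.0)
((170.55758666992188, 263.88616943359375), (20.195514678955078, 58.142127990722656), 18.083444595336914)
((463.4389343261719, 276.31640625), (150.96156311035156, 100.58373260498047), 24.962787628173828)
((46.5, 221.0), (202.0, 93.0), 90.0)
((98.14810180664062, 115.85379791259766), (80.78659057617188, 115.28020477294922), 12.464933395385742)
((354.0975341796875, 31.24066162109375), (37.10342025756836, 21.965740203857422), 75.0685806274414)
((344.5, 146.0), (292.0, 333.0), 90.0)
((120.941162109375, 14.264705657958984), (29.98833465576172, 28.914583206176758), 4.398705005645752)
```

View pics/w2.png

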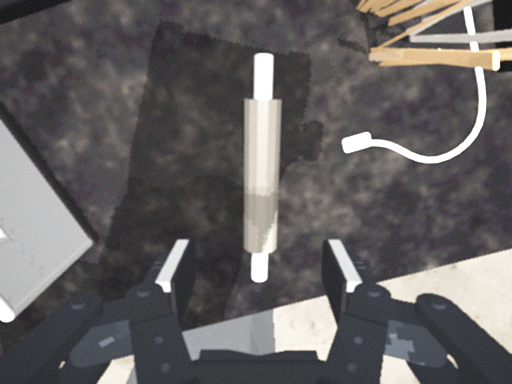

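```bash
python3 - <<'E'
from h import *
r,s=pickle.load(open('w2.pkl','rb'));E=wristE(r,s)
for A,B in[((263.5,54),(259,282)),((262.5,99),(261,252))]:
    a=onz(r,*A,14,E);b=onz(r,*B,14,E);c=(a+b)/2;y=np.arctan2(*(a-b)[1::-1]);print(a,b,np.linalg.norm(a-b),c,y,delta(s,[c[0],c[1],3],y))
E
```

```text
[ 550.23984949 -271.79319168   14.        ] [ 364.41799727 -212.69518526   14.        ] 194.99316686296763 [ 457.32892338 -242.24418847   14.        ] -0.30792020547796906 (array([0.32, 0.22, 9.97]), np.float64(0.018))
[ 519.50777844 -261.9285216    14.        ] [ 393.44161388 -223.24657797   14.        ] 131.867246158747 [ 456.47469616 -242.58754978   14.        ] -0.2977187129558593 (array([0.25, 0.28, 9.97]), np.float64(0.007))
```

move_arm([
  [0.33, 0.23, 2],
  [0, 0, 2.5],
  [0, 0, 2.5],
  [0, 0, 2],
  [0, 0, 0.9],
  [0, 0, 0],
], yaw=[0.012, 0, 0, 0, 0, 0], claw=[6, 6, 6, 6, 6, 6])

```text
time: 6.0
tcp_pos: [456.2, -242.2, 2.1]
tool_rot: [-3.141, 0.001, -0.303]
force: [-0.5, 0.1, -0.5]
gripper_width: 60.0
finger_force: 0.0
```

move_arm([
  [0, 0, 0],
  [0, 0, 0],
  [0, 0, 0],
  [0, 0, 0],
  [0, 0, 0],
  [0, 0, 0],
  [0, 0, 0],
  [0, 0, 0],
], yaw=[0, 0, 0, 0, 0, 0, 0, 0], claw=[2, 2, 2, 2, 2, 2, 2, 2], newtons=40)

```text
time: 6.67
tcp_pos: [456.4, -242.3, 2.6]
tool_rot: [3.142, -0.0, -0.303]
force: [0.5, -1.2, 0.6]
gripper_width: 19.8
finger_force: 0.0
```

```bash
python3 - <<'E'
from h import *
r,s,E=look('w3')
E
```

```text
(no output)
```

View pics/w3.png

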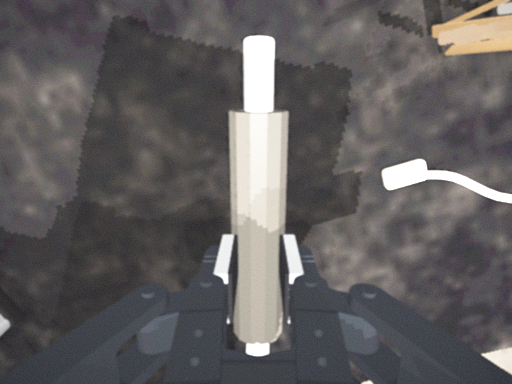

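move_arm([
  [0, 0, 0],
  [0, 0, 0],
  [0, 0, 0],
  [0, 0, 0],
  [0, 0, 0],
  [0, 0, 0],
], yaw=[0, 0, 0, 0, 0, 0], claw=[1.8, 1.6, 1.4, 1.4, 1.4, 1.4])

```text
time: 7.22
tcp_pos: [456.4, -242.3, 2.5]
tool_rot: [3.142, -0.0, -0.303]
force: [-0.3, -0.0, 0.1]
gripper_width: 13.7
finger_force: 0.0
```

move_arm([
  [0, 0, 0],
  [0, 0, 0],
  [0, 0, 0],
  [0, 0, 0],
  [0, 0, 0],
  [0, 0, 0],
], yaw=[0, 0, 0, 0, 0, 0], claw=[1, 0.7, 0.4, 0, 0, 0])

```text
time: 7.72
tcp_pos: [456.4, -242.3, 2.5]
tool_rot: [-3.142, 0.0, -0.303]
force: [0.5, 0.1, -0.4]
gripper_width: -0.3
finger_force: 0.0
```

```bash
python3 - <<'E'
from h import *
import cv2
r,s,E=look('w4');print(s['gripper_width'],s['finger_force'],s['force'])
r3=pickle.load(open('w3.pkl','rb'))[0]
cv2.imwrite('pics/w34.png',np.hstack([r3['color'][80:384,150:370,::-1],r['color'][80:384,150:370,::-1]]))
E
```

```text
-0.2540165652298303 0.0 [ 0.54556941  0.12591287 -0.44627114]
```

View pics/w34.png

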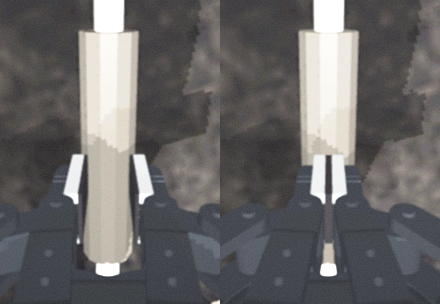

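```bash
python3 - <<'E'
from h import *
import cv2
from bench import manip
s=manip.state();r=manip.snapshot('scene');t=manip.snapshot('top');pickle.dump((r,t,s),open('st.pkl','wb'))
print(proj(r,s['tcp_pos']),proj(t,s['tcp_pos']),proj(r,[457,-242,28]))
c=r['color'][90:260,260:480,::-1];d=t['color'][170:300,260:430,::-1]
c=cv2.resize(c,(440,340));d=cv2.resize(d,(340,260));d=np.vstack([d,np.zeros((80,340,3),np.uint8)])
cv2.imwrite('pics/st.png',np.hstack([c,d]))
E
```

```text
(np.float64(335.6273655084304), np.float64(191.20450104548658)) (np.float64(333.415464990645), np.float64(243.00023163766005)) (np.float64(336.8068367855208), np.float64(184.01434587114613))
```

View pics/st.png

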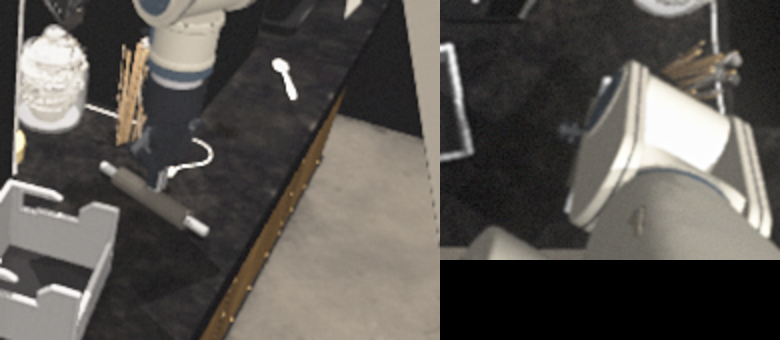

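move_arm([
  [0, 0, 0.1],
  [0, 0, 0.1],
  [0, 0, 0.1],
  [0, 0, 0],
], yaw=[0, 0, 0, 0], claw=[0, 0, 0, 0])

```text
time: 8.2
tcp_pos: [456.3, -242.2, -0.7]
tool_rot: [-3.142, 0.0, -0.303]
force: [-0.2, -0.4, -0.9]
gripper_width: -0.1
finger_force: 0.0
```

move_arm([
  [0, 0, 0.1],
  [0, 0, 0.1],
  [0, 0, 0.1],
  [0, 0, 0],
], yaw=[0, 0, 0, 0], claw=[0, 0, 0, 0])

```text
time: 8.53
tcp_pos: [456.4, -242.4, -1.5]
tool_rot: [3.141, -0.0, -0.303]
force: [-7.1, 3.4, 27.9]
gripper_width: -0.1
finger_force: 13.6
```

move_arm([
  [0, 0, -2],
  [0, 0, -2],
  [0, -2.5, 0],
  [0, -2.5, 0],
  [0, 0, 2],
  [0, 0, 1.8],
  [0, 0, 0.2],
  [0, 0, 0],
], yaw=[0, 0, 0, 0, 0, 0, 0, 0], claw=[0, 0, 0, 0, 0, 0, 0, 0])

```text
time: 9.2
tcp_pos: [470.5, -194.1, -4.3]
tool_rot: [-3.141, 0.002, -0.303]
force: [0.1, -0.8, 0.6]
gripper_width: -0.0
finger_force: 0.0
```

move_arm([
  [0, 0, 0.1],
  [0, 0, 0.1],
  [0, 0, 0.1],
  [0, 0, 0],
], yaw=[0, 0, 0, 0], claw=[0, 0, 0, 0])

```text
time: 9.53
tcp_pos: [471.6, -194.9, -6.0]
tool_rot: [3.141, -0.001, -0.304]
force: [0.1, -0.7, 0.1]
gripper_width: -0.2
finger_force: 0.0
```

move_arm([
  [0, 0, -2.5],
  [0, 0, -2.5],
  [0.3, 2.5, 0],
  [0, 2.5, 0],
  [0, 0, 0],
  [0, 0, 0],
  [0, 0, 2.2],
  [0, 0, 2.2],
  [0, 0, 1.5],
  [0, 0, 0.5],
  [0, 0, 0.2],
  [0, 0, 0],
], yaw=[0, 0, 0, 0, 0, 0, 0, 0, 0, 0, 0, 0], claw=[2, 4, 6, 6, 6, 6, 6, 6, 6, 6, 6, 6])

```text
time: 10.53
tcp_pos: [459.2, -242.6, -22.6]
tool_rot: [-3.141, 0.001, -0.303]
force: [-0.0, 0.8, -0.1]
gripper_width: 60.2
finger_force: 0.0
```

move_arm([
  [0, 0, 0],
  [0, 0, 0],
  [0, 0, 0],
  [0, 0, 0],
  [0, 0, 0],
  [0, 0, 0],
  [0, 0, 0],
  [0, 0, 0],
], yaw=[0, 0, 0, 0, 0, 0, 0, 0], claw=[2, 2, 2, 2, 2, 2, 2, 2], newtons=40)

```text
time: 11.2
tcp_pos: [459.9, -243.4, -21.5]
tool_rot: [3.141, -0.002, -0.303]
force: [0.2, 1.4, 6.5]
gripper_width: 26.9
finger_force: 39.8
```

move_arm([
  [0, 0, -1],
  [0, 0, -2],
  [0, 0, -2.5],
  [0, 0, -2.5],
  [0, 0, -2.5],
  [0, 0, -2],
  [0, 0, -1],
  [0, 0, 0],
], yaw=[0, 0, 0, 0, 0, 0, 0, 0], claw=[2, 2, 2, 2, 2, 2, 2, 2], newtons=60)

```text
time: 11.87
tcp_pos: [460.4, -243.9, 114.9]
tool_rot: [3.141, -0.004, -0.303]
force: [0.5, 0.3, -3.9]
gripper_width: 26.4
finger_force: 60.2
```

```bash
cat >> h.py <<'E'
BC=np.array([495.1,8.5,0.]);BY=0.195
def box(x,y,z,by=None):
    c,n=np.cos(BY),np.sin(BY);return BC+[c*x-n*y,n*x+c*y,z]
E
python3 - <<'E'
from h import *
import cv2
from bench import manip
r,s,E=look('w5');print(s['tcp_pos'],s['tool_rot'],s['force'],s['gripper_width'])
print(delta(s,box(-12,0,110),BY+np.pi/2))
g=r['color'].astype(int)
# bar outline: bright pixels in central columns above pads
for row in range(20,240,20):
    x=np.where(g[row,200:320].min(1)>110)[0];print(row,(x.min()+200,x.max()+200,len(x)) if len(x) else None)
E
```

```text
[ 460.44813788 -243.86811624  114.9243033 ] [ 3.14066571 -0.00422635 -0.30319191] [ 0.45532494  0.34408528 -3.89984118] 26.392854971186363
(array([24.09,  7.09,  0.49]), np.float64(-2.069))
20 None
40 (np.int64(241), np.int64(277), 37)
60 (np.int64(241), np.int64(318), 41)
80 (np.int64(241), np.int64(277), 37)
100 (np.int64(241), np.int64(276), 36)
120 (np.int64(241), np.int64(276), 36)
140 (np.int64(225), np.int64(292), 68)
160 (np.int64(225), np.int64(292), 68)
180 (np.int64(226), np.int64(291), 66)
200 (np.int64(226), np.int64(319), 76)
220 (np.int64(227), np.int64(316), 65)
```

move_arm([
  [0, 0, 0],
  [0, 0, 0],
  [0, 0, 0],
  [0, 0, 0],
  [0, 0, 0],
  [0, 0, 0],
  [0, 0, 0],
  [0, 0, 0],
  [0, 0, 0],
], yaw=[-0.06, -0.12, -0.12, -0.12, -0.12, -0.12, -0.12, -0.12, -0.12], claw=[2, 2, 2, 2, 2, 2, 2, 2, 2])

```text
time: 12.67
tcp_pos: [457.9, -242.5, 110.5]
tool_rot: [-3.138, 0.001, 0.723]
force: [-0.2, -0.0, -4.4]
gripper_width: 26.1
finger_force: 60.2
```

move_arm([
  [0, 0, 0],
  [0, 0, 0],
  [0, 0, 0],
  [0, 0, 0],
  [0, 0, 0],
  [0, 0, 0],
  [0, 0, 0],
  [0, 0, 0],
  [0, 0, 0],
  [0, 0, 0],
  [0, 0, 0],
], yaw=[-0.12, -0.12, -0.12, -0.12, -0.12, -0.12, -0.12, -0.12, -0.06, -0.029, 0], claw=[2, 2, 2, 2, 2, 2, 2, 2, 2, 2, 2])

```text
time: 13.58
tcp_pos: [458.0, -242.5, 110.7]
tool_rot: [-3.139, -0.002, 1.767]
force: [-0.6, 0.3, -4.1]
gripper_width: 25.7
finger_force: 60.2
```

move_arm([
  [1, 0.3, 0],
  [2, 0.6, 0],
  [2.4, 0.7, 0],
  [2.4, 0.7, 0],
  [2.4, 0.7, 0],
  [2.4, 0.7, 0],
  [2.4, 0.7, 0],
  [2.4, 0.7, 0],
  [2, 0.6, 0],
  [1.6, 0.5, 0],
  [1, 0.3, 0],
  [0, 0, 0],
], yaw=[0, 0, 0, 0, 0, 0, 0, 0, 0, 0, 0, 0], claw=[2, 2, 2, 2, 2, 2, 2, 2, 2, 2, 2, 2])

```text
time: 14.58
tcp_pos: [479.9, -12.8, 112.0]
tool_rot: [-3.141, -0.001, 1.767]
force: [-0.0, -0.9, -4.0]
gripper_width: 26.2
finger_force: 60.2
```

```bash
python3 - <<'E'
from h import *
import cv2
from bench import manip
r,s,E=look('w6');print(s['tcp_pos'],s['tool_rot'],s['force'],s['gripper_width'])
print(delta(s,box(-12,0,110),BY+np.pi/2))
# expected px of features in wrist view
for n,p in dict(RL=(-70,78,112),RLr=(70,78,112),LnF=(-23,78,112),LnR=(-1,78,112),hinge=(62,84,106),FR=(-70,-78,112),RR=(70,-78,112)).items():print(n,np.round(proj(r,box(*p),E)))
t=manip.snapshot('top');pickle.dump((t,s),open('t6.pkl','wb'))
c=np.vstack([cv2.resize(r['color'],(640,480))[:,:,::-1]]);cv2.imwrite('pics/w6b.png',c)
E
```

```text
[479.92677912 -12.77325024 112.01016385] [-3.14065438e+00 -6.11614205e-04  1.76726881e+00] [-0.02890193 -0.94697871 -3.96997172] 26.207745951521495
(array([1.79, 0.7 , 0.2 ]), np.float64(0.001))
RL [153.  46.]
RLr [441.  46.]
LnF [250.  46.]
LnR [295.  46.]
hinge [420.  34.]
FR [177. 314.]
RR [399. 314.]
```

View pics/w6.png

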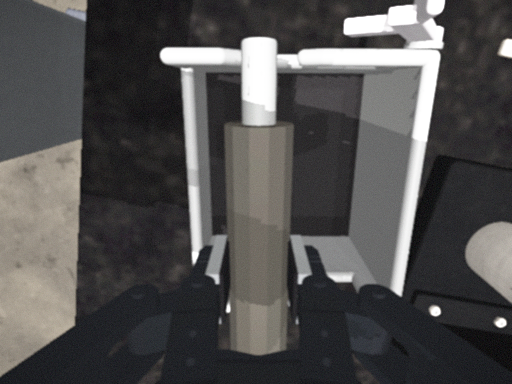

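```bash
python3 - <<'E'
from h import *
r,s=pickle.load(open('w6.pkl','rb'));E=wristE(r,s);g=r['color'].min(2).astype(int)
def inbox(p):
    d=p-BC;c,n=np.cos(BY),np.sin(BY);return np.round([c*d[0]+n*d[1],-n*d[0]+c*d[1]],1)
for row in(52,56,60,64):print(row,[(c,g[row,c]) for c in range(150,450) if abs(g[row,c]-g[row,c-1])>35])
for row in(120,170,220):print(row,[(c,g[row,c]) for c in list(range(170,215))+list(range(380,445)) if abs(g[row,c]-g[row,c-1])>25])
for c in(175,200,330,380):print('col',c,[(q,g[q,c]) for q in range(30,90) if abs(g[q,c]-g[q-1,c])>30])
for q in[(161,57),(439,57),(300,57),(243,57)]:print(q,inbox(onz(r,*q,112,E)))
for q in[(120),(170),(220)]:pass
h=s['tcp_pos'][2]+35.5
print('bar axis px->',[inbox(onz(r,u,v,h+z,E)) for u,v,z in[(259.5,39,7),(259,123,14),(259,352,14)]])
E
```

```text
52 [(159, np.int64(72)), (160, np.int64(161)), (161, np.int64(242)), (276, np.int64(163)), (277, np.int64(97)), (278, np.int64(49)), (298, np.int64(122)), (299, np.int64(194)), (300, np.int64(243)), (439, np.int64(145)), (440, np.int64(65))]
56 [(159, np.int64(92)), (160, np.int64(199)), (161, np.int64(251)), (440, np.int64(151)), (441, np.int64(63))]
60 [(161, np.int64(127)), (162, np.int64(204)), (439, np.int64(215)), (440, np.int64(104)), (441, np.int64(43))]
64 [(299, np.int64(192)), (439, np.int64(143)), (440, np.int64(60))]
120 [(183, np.int64(71)), (184, np.int64(138)), (185, np.int64(187)), (196, np.int64(124)), (208, np.int64(55)), (414, np.int64(173)), (415, np.int64(218)), (430, np.int64(145)), (431, np.int64(58))]
170 [(186, np.int64(74)), (187, np.int64(120)), (188, np.int64(167)), (198, np.int64(127)), (210, np.int64(56)), (407, np.int64(140)), (421, np.int64(182)), (422, np.int64(107)), (423, np.int64(46))]
220 [(189, np.int64(81)), (190, np.int64(146)), (191, np.int64(191)), (192, np.int64(224)), (200, np.int64(161)), (201, np.int64(126)), (212, np.int64(50)), (400, n
[... 153 characters left out ...]
8, np.int64(242)), (63, np.int64(197)), (64, np.int64(151)), (65, np.int64(111)), (66, np.int64(76))]
col 200 [(47, np.int64(152)), (48, np.int64(235)), (63, np.int64(202)), (64, np.int64(156)), (65, np.int64(115))]
col 330 [(47, np.int64(76)), (48, np.int64(167)), (49, np.int64(241)), (64, np.int64(199)), (65, np.int64(164))]
col 380 [(32, np.int64(191)), (33, np.int64(155)), (35, np.int64(96)), (36, np.int64(64)), (48, np.int64(129)), (49, np.int64(223)), (50, np.int64(255)), (65, np.int64(189)), (66, np.int64(134))]
(161, 57) [-66.8  72.9]
(439, 57) [70.  72.9]
(300, 57) [ 1.6 72.9]
(243, 57) [-26.4  72.9]
bar axis px-> [array([-18.5,  75.5]), array([-18.7,  46. ]), array([-18.6, -59.7])]
```

move_arm([
  [0.5, 0.2, 0],
  [0.7, 0.3, 0],
  [0.5, 0.2, 0],
  [0, 0, 0.5],
  [0, 0, 1],
  [0, 0, 1],
  [0, 0, 0.6],
  [0, 0, 0],
  [0, 0, 0],
], yaw=[0, 0, 0, 0, 0, 0, 0, 0, 0], claw=[2, 2, 2, 2, 2, 2, 2, 2, 2])

```text
time: 15.43
tcp_pos: [483.3, 3.1, 80.7]
tool_rot: [-3.14, -0.0, 1.766]
force: [1.2, 0.1, -4.1]
gripper_width: 26.3
finger_force: 60.2
```

move_arm([
  [0, 0, 0.5],
  [0, 0, 0.5],
  [0, 0, 0.4],
  [0, 0, 0],
], yaw=[0, 0, 0, 0], claw=[2, 2, 2, 2])

```text
time: 15.77
tcp_pos: [483.4, 3.3, 66.7]
tool_rot: [-3.14, -0.0, 1.766]
force: [-0.6, -0.7, -3.9]
gripper_width: 26.2
finger_force: 60.1
```

move_arm([
  [0.1, 0.05, 0.4],
  [0, 0, 0.4],
  [0, 0, 0.2],
  [0, 0, 0.1],
  [0, 0, 0],
], yaw=[0, 0, 0, 0, 0], claw=[2, 2, 2, 2, 2])

```text
time: 16.18
tcp_pos: [484.1, 4.4, 56.2]
tool_rot: [-3.141, -0.0, 1.766]
force: [-0.1, -1.1, -3.8]
gripper_width: 26.2
finger_force: 60.2
```

move_arm([
  [0, 0, 0.1],
  [0, 0, 0.1],
  [0, 0, 0],
], yaw=[0, 0, 0], claw=[2, 2, 2])

```text
time: 16.43
tcp_pos: [484.3, 4.3, 54.5]
tool_rot: [3.142, 0.0, 1.766]
force: [0.0, -0.7, -2.7]
gripper_width: 26.6
finger_force: 60.2
```

move_arm([
  [0, 0, 0.1],
  [0, 0, 0.1],
  [0, 0, 0],
], yaw=[0, 0, 0], claw=[2, 2, 2])

```text
time: 16.68
tcp_pos: [484.4, 4.4, 52.5]
tool_rot: [3.141, 0.0, 1.766]
force: [0.5, -0.2, -2.4]
gripper_width: 26.6
finger_force: 60.4
```

move_arm([
  [0, 0, 0.1],
  [0, 0, 0.1],
  [0, 0, 0],
], yaw=[0, 0, 0], claw=[2, 2, 2])

```text
time: 16.93
tcp_pos: [484.5, 4.4, 51.9]
tool_rot: [3.141, 0.0, 1.766]
force: [-4.9, -0.4, 17.9]
gripper_width: 26.2
finger_force: 62.7
```

move_arm([
  [0, 0, -0.1],
  [0, 0, 0],
  [0, 0, 0],
  [0, 0, 0],
  [0, 0, 0],
  [0, 0, 0],
], yaw=[0, 0, 0, 0, 0, 0], claw=[2.8, 3.2, 4, 4.5, 4.5, 4.5])

```text
time: 17.43
tcp_pos: [484.3, 4.4, 51.4]
tool_rot: [-3.141, -0.0, 1.766]
force: [0.2, -0.1, 0.1]
gripper_width: 45.0
finger_force: 0.0
```

move_arm([
  [0, 0, -1],
  [0, 0, -2],
  [0, 0, -2.5],
  [0, 0, -2],
  [0, 0, -1.5],
  [0, 0, -1],
  [0, 0, 0],
  [0, 0, 0],
], yaw=[0, 0, 0, 0, 0, 0, 0, 0], claw=[4.5, 4.5, 4.5, 4.5, 4.5, 4.5, 4.5, 4.5])

```text
time: 18.1
tcp_pos: [484.4, 4.4, 151.9]
tool_rot: [3.141, 0.0, 1.766]
force: [0.1, 0.3, -0.7]
gripper_width: 45.0
finger_force: 0.0
```

```bash
python3 - <<'E'
from h import *
import cv2
r,s,E=look('w7');print(s['tcp_pos'],s['tool_rot'],s['force'],s['time'])
BCn=BC
def inbox(p):
    d=p-BC;c,n=np.cos(BY),np.sin(BY);return np.round([c*d[0]+n*d[1],-n*d[0]+c*d[1]],1)
g=r['color'].min(2).astype(int)
for p in [(-70,78,112),(70,78,112),(-12,95,95),(-12,63,102),(-12,-63,102),(-12,-95,95)]:print(p,np.round(proj(r,box(*p),E)))
for row in range(60,330,20):print(row,[(c,int(g[row,c])) for c in range(180,330) if abs(g[row,c]-g[row,c-2])>40])
E
```

```text
[484.41617419   4.37669461 151.87779264] [3.14057315e+00 2.06062844e-04 1.76583464e+00] [ 0.11091407  0.29759846 -0.67199919] 18.1
(-70, 78, 112) [163.  82.]
(70, 78, 112) [389.  81.]
(-12, 95, 95) [257.  55.]
(-12, 63, 102) [257. 106.]
(-12, -63, 102) [257. 273.]
(-12, -95, 95) [257. 302.]
60 [(249, 110), (250, 178), (251, 235), (252, 253), (268, 172), (269, 108), (270, 73), (271, 61)]
80 [(248, 103), (249, 188), (250, 246), (251, 254), (269, 181), (270, 86), (271, 38), (272, 30)]
100 [(183, 84), (184, 145), (185, 194), (186, 220), (193, 180), (194, 155), (195, 132), (205, 63), (206, 44), (249, 127), (250, 181), (251, 220), (252, 238), (269, 145), (270, 68), (271, 37)]
120 [(184, 71), (185, 149), (186, 206), (187, 233), (195, 165), (196, 135), (206, 64), (207, 53)]
140 [(185, 79), (186, 146), (187, 208), (188, 231), (196, 171), (197, 132), (198, 130), (207, 69), (280, 46)]
160 [(187, 105), (188, 171), (189, 225), (190, 236), (197, 181), (198, 150), (199, 128), (208, 66)]
180 [(188, 95), (189, 179), (190, 235), (191, 242), (198, 173), (199, 135), (200, 129), (208, 88), (209, 56)]
200
[... 300 characters left out ...]
3), (211, 111), (212, 150), (213, 159), (262, 215), (272, 173), (273, 155), (306, 82), (307, 46), (308, 26), (311, 93), (312, 145), (313, 177)]
260 [(185, 127), (186, 164), (187, 176), (198, 105), (199, 57), (200, 37), (212, 114), (213, 149), (214, 162), (305, 72), (306, 33), (307, 31), (318, 89), (319, 143), (320, 172)]
280 [(183, 95), (184, 150), (185, 199), (186, 228), (192, 175), (193, 95), (194, 54), (195, 50), (210, 64), (211, 111), (212, 147), (213, 157), (245, 149), (246, 69), (247, 49), (249, 152), (250, 249), (251, 255), (266, 204), (267, 117), (268, 73), (269, 66), (324, 156), (325, 215), (326, 234)]
300 [(250, 199), (251, 255), (252, 255), (266, 135), (267, 70), (268, 55)]
320 []
```

View pics/w7.png

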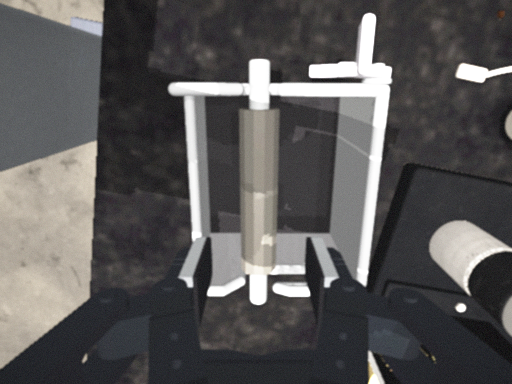

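move_arm([
  [0, 0, 0],
  [0, 0, 0],
  [0, 0, 0],
  [0, 0, 0],
  [0, 0, 0],
  [0, 0, 0],
  [0, 0, 0],
], yaw=[-0.12, -0.12, -0.12, -0.12, -0.12, -0.12, -0.12], claw=[5, 5.5, 6, 6, 6, 6, 6])

```text
time: 18.73
tcp_pos: [483.2, 4.4, 150.1]
tool_rot: [-3.14, -0.003, 2.612]
force: [-0.0, -1.1, 0.2]
gripper_width: 60.3
finger_force: 0.0
```

move_arm([
  [0, 0, 0],
  [0, 0, 0],
  [0, 0, 0],
  [0, 0, 0],
  [0, 0, 0],
  [0, 0, 0],
  [0, 0, 0],
  [0, 0, 0],
  [1.5, 0.1, 0],
  [1.5, 0, 0],
  [0, 0, 0],
], yaw=[-0.12, -0.12, -0.12, -0.12, -0.12, -0.12, -0.011, 0, 0, 0, 0], claw=[6, 6, 6, 6, 6, 6, 6, 6, 6, 6, 6])

```text
time: 19.65
tcp_pos: [451.3, -0.6, 150.5]
tool_rot: [3.141, -0.004, -2.95]
force: [-1.1, -0.7, -0.6]
gripper_width: 60.1
finger_force: 0.0
```

move_arm([
  [0, 0, 2],
  [0, 0, 2.5],
  [0, 0, 2.5],
  [0, 0, 2],
  [0, 0, 1.2],
  [0, 0, 0.7],
  [0, 0, 0.2],
  [0, 0, 0],
], yaw=[0, 0, 0, 0, 0, 0, 0, 0], claw=[6, 6, 6, 6, 6, 6, 6, 6])

```text
time: 20.32
tcp_pos: [454.8, -0.5, 40.2]
tool_rot: [3.141, -0.001, -2.947]
force: [0.3, 0.8, -0.3]
gripper_width: 60.0
finger_force: 0.0
```

move_arm([
  [-0.3, 0, 0],
  [-0.4, 0, 0],
  [-0.4, 0, 0],
  [-0.4, 0, 0],
  [-0.4, 0, 0],
  [-0.4, 0, 0],
  [-0.3, 0, 0],
  [0, 0, 0],
], yaw=[0, 0, 0, 0, 0, 0, 0, 0], claw=[6, 6, 6, 6, 6, 6, 6, 6])

```text
time: 20.98
tcp_pos: [481.7, 4.7, 40.7]
tool_rot: [-3.141, 0.002, -2.946]
force: [0.4, 0.5, -0.8]
gripper_width: 60.1
finger_force: 0.0
```

move_arm([
  [-0.4, 0, 0],
  [-0.4, 0, 0],
  [-0.4, 0, 0],
  [-0.4, 0, 0],
  [-0.4, 0, 0],
  [-0.3, 0, 0],
  [0, 0, 0],
], yaw=[0, 0, 0, 0, 0, 0, 0], claw=[6, 6, 6, 6, 6, 6, 6])

```text
time: 21.57
tcp_pos: [504.6, 9.2, 40.8]
tool_rot: [-3.141, 0.003, -2.946]
force: [0.8, 0.2, -0.2]
gripper_width: 59.9
finger_force: 0.0
```

move_arm([
  [-0.15, 0, 0],
  [-0.15, 0, 0],
  [-0.1, 0, 0],
  [0, 0, 0],
], yaw=[0, 0, 0, 0], claw=[6, 6, 6, 6])

```text
time: 21.9
tcp_pos: [507.0, 9.8, 40.6]
tool_rot: [-3.142, 0.001, -2.946]
force: [-0.1, 0.4, 0.0]
gripper_width: 59.6
finger_force: 0.0
```

move_arm([
  [-0.1, 0, 0],
  [-0.1, 0, 0],
  [-0.1, 0, 0],
  [0, 0, 0],
], yaw=[0, 0, 0, 0], claw=[6, 6, 6, 6])

```text
time: 22.23
tcp_pos: [509.9, 10.4, 40.6]
tool_rot: [-3.142, 0.0, -2.946]
force: [-0.4, -0.4, 0.0]
gripper_width: 60.1
finger_force: 0.0
```

```bash
cat > m.py <<'E'
from h import *
from bench import manip
import cv2,sys
r,s,E=look(sys.argv[1]);print(s['tcp_pos'],s['force'])
g=r['color'].astype(int)
for p in [(39,63,98),(39,-63,98),(25,0,84),(39,0,98),(53,0,84),(62,0,112),(70,0,112)]:print(p,np.round(proj(r,box(*p),E)))
for c in(225,240,258,275,290):print(c,[(q,g[q,c].tolist()) for q in range(60,300) if abs(g[q,c]-g[q-1,c]).max()>18])
E
python3 m.py w8
```

```text
[509.88703811  10.4169412   40.5647379 ] [-0.39768663 -0.35382392  0.04995104]
(39, 63, 98) [407. 333.]
(39, -63, 98) [114. 333.]
(25, 0, 84) [261. 286.]
(39, 0, 98) [261. 333.]
(53, 0, 84) [260. 336.]
(62, 0, 112) [261. 404.]
(70, 0, 112) [261. 418.]
225 [(69, [60, 63, 61]), (70, [139, 138, 136]), (71, [207, 208, 208]), (72, [231, 232, 231]), (88, [185, 183, 184]), (89, [148, 147, 148]), (90, [95, 94, 96]), (91, [57, 54, 57]), (273, [71, 67, 68]), (274, [117, 115, 116]), (275, [152, 150, 151]), (285, [116, 111, 109]), (286, [86, 79, 75])]
240 [(69, [55, 55, 58]), (70, [132, 135, 136]), (71, [206, 206, 206]), (72, [233, 233, 232]), (89, [156, 155, 156]), (90, [93, 96, 95]), (91, [61, 60, 58]), (273, [70, 72, 72]), (274, [112, 108, 109]), (275, [149, 143, 145]), (285, [110, 110, 107]), (286, [83, 82, 78])]
258 [(70, [128, 127, 124]), (71, [197, 201, 201]), (72, [228, 230, 231]), (88, [186, 187, 186]), (89, [143, 145, 146]), (90, [98, 94, 95]), (91, [53, 52, 55]), (274, [106, 109, 109]), (275, [148, 147, 146]), (285, [131, 128, 125]), (286, [90, 84, 80])]
275 [(69, [58, 58, 57]), (70, [131, 132, 128]), (71, [200, 197, 198]), (72, [229, 229, 228]), (88, [188, 189, 187]), (89, [155, 156, 154]), (90, [105, 102, 103]), (91, [66, 62, 66]), (273, [62, 62, 61]), (274, [105, 105, 102]), (275, [147, 145, 145]), (285, [130, 127, 130]), (286, [92, 85, 84]), (287, [77, 72, 65])]
290 [(70, [133, 132, 131]), (71, [207, 210, 208]), (72, [232, 234, 233]), (84, [209, 209, 207]), (88, [154, 156, 157]), (89, [133, 133, 134]), (90, [98, 94, 95]), (91, [61, 60, 62]), (274, [105, 101, 101]), (275, [144, 145, 146]), (285, [132, 125, 125]), (286, [95, 91, 84])]
```

move_arm([
  [-0.1, 0, 0],
  [-0.1, 0, 0],
  [0, 0, 0],
], yaw=[0, 0, 0], claw=[6, 6, 6])

```text
time: 22.53
tcp_pos: [511.6, 10.8, 40.5]
tool_rot: [3.142, -0.0, -2.946]
force: [-0.1, -0.2, -0.1]
gripper_width: 60.1
finger_force: 0.0
```

move_arm([
  [-0.1, 0, 0],
  [-0.1, 0, 0],
  [0, 0, 0],
], yaw=[0, 0, 0], claw=[6, 6, 6])

```text
time: 22.78
tcp_pos: [512.3, 11.0, 40.2]
tool_rot: [3.141, -0.003, -2.947]
force: [-4.2, -1.6, 2.0]
gripper_width: 60.1
finger_force: 2.3
```

```bash
python3 m.py w9 | grep -v '^2[2479]'
```

```text
[512.27318419  11.03970967  40.1875646 ] [-4.23899994 -1.61667181  2.04200992]
(39, 63, 98) [408. 328.]
(39, -63, 98) [113. 329.]
(25, 0, 84) [260. 281.]
(39, 0, 98) [260. 329.]
(53, 0, 84) [260. 332.]
(62, 0, 112) [261. 400.]
(70, 0, 112) [261. 415.]
258 [(63, [71, 74, 73]), (64, [156, 153, 154]), (65, [216, 219, 217]), (66, [240, 240, 240]), (82, [181, 180, 179]), (83, [149, 152, 147]), (84, [102, 99, 102]), (85, [64, 60, 68]), (86, [51, 50, 49]), (183, [36, 33, 31]), (271, [76, 76, 76]), (272, [123, 124, 122]), (273, [151, 152, 151]), (282, [120, 118, 114]), (283, [81, 77, 72]), (295, [119, 109, 106])]
```

move_arm([
  [0.8, 0, 0],
  [1, 0, 0],
  [0, 0, -2],
  [0, 0, -2.5],
  [0, 0, -2.5],
  [0, 0, -2.5],
  [0, 0, -2],
  [0, 0, -1],
  [0, 0, 0],
], yaw=[0, 0, 0, 0, 0, 0, 0, 0, 0], claw=[6, 6, 6, 6, 4, 2, 0, 0, 0])

```text
time: 23.58
tcp_pos: [497.2, 7.6, 167.7]
tool_rot: [-3.141, 0.005, -2.946]
force: [0.1, 0.0, -1.3]
gripper_width: 0.5
finger_force: 0.0
```

```bash
python3 - <<'E'
from h import *
from bench import manip
import cv2
r,s=pickle.load(open('w7.pkl','rb'));E=wristE(r,s)
S,C=np.sin,np.cos
for a in np.arange(1,1.45,.1):
    print(round(a,1),[np.round(proj(r,box(*p),E)).tolist() for p in[(62-64*C(a)+10*S(a),93,106+64*S(a)+10*C(a)),(62-47*C(a)-26*S(a),84,106+47*S(a)-26*C(a)),(62-37*C(a)-26*S(a),84,106+37*S(a)-26*C(a)),(62-75*C(a),105,106+75*S(a))]])
g=r['color'].min(2).astype(int)
for row in(20,40,60,70):print(row,[(c,int(g[row,c])) for c in range(295,400) if abs(g[row,c]-g[row,c-1])>40])
r,s,E=look('w10');print(s['tcp_pos'],s['tool_rot'],s['force'],s['time'])
g=r['color'].astype(int)
def inbox(p):
    d=p-BC;c,n=np.cos(BY),np.sin(BY);return np.round([c*d[0]+n*d[1],-n*d[0]+c*d[1]],1)
for p in[(25,0,84),(32,90,84),(32,-90,84),(46,90,84),(46,-90,84),(70,0,112)]:print(p,np.round(proj(r,box(*p),E)))
for c in(170,200,230,258,290,320,350):print(c,[(q,int(g[q,c].min())) for q in range(120,384) if abs(g[q,c]-g[q-1,c]).max()>20])
E
```

```text
1.0 [[363.0, 44.0], [305.0, 70.0], [312.0, 70.0], [335.0, 13.0]]
1.1 [[378.0, 44.0], [311.0, 69.0], [316.0, 70.0], [352.0, 11.0]]
1.2 [[394.0, 43.0], [318.0, 69.0], [322.0, 70.0], [371.0, 9.0]]
1.3 [[409.0, 43.0], [327.0, 68.0], [328.0, 69.0], [391.0, 8.0]]
1.4 [[425.0, 43.0], [336.0, 68.0], [335.0, 69.0], [411.0, 7.0]]
20 [(361, 110), (362, 225), (376, 102), (377, 50)]
40 [(358, 157), (360, 215), (374, 104), (375, 52)]
60 [(356, 151), (359, 252), (372, 100), (373, 50)]
70 [(308, 93), (309, 247), (392, 93)]
[497.20573739   7.61738141 167.6841727 ] [-3.1406032   0.00504923 -2.94630266] [ 0.0523949   0.02360862 -1.3309382 ] 23.5833
(25, 0, 84) [260. 210.]
(32, 90, 84) [366. 218.]
(32, -90, 84) [154. 218.]
(46, 90, 84) [364. 233.]
(46, -90, 84) [156. 233.]
(70, 0, 112) [260. 276.]
170 [(154, 172), (155, 220), (156, 249), (215, 203), (216, 171), (222, 162), (223, 185), (275, 161), (276, 57)]
200 [(212, 61), (213, 80), (216, 113), (217, 128), (224, 163), (266, 182), (267, 222), (275, 207), (276, 106), (277, 53)]
230 [(212, 68), (217, 126), (224, 160), (247, 123), (248, 89), (249, 59)]
258 [(212, 64), (216, 106), (224, 159), (234, 158), (235, 120), (236, 90), (268, 126), (270, 157), (275, 128), (276, 79), (277, 41), (355, 59), (356, 32)]
290 [(212, 65), (217, 116), (224, 154), (257, 93), (262, 66)]
320 [(217, 117), (267, 198), (268, 232), (276, 159), (277, 78)]
350 [(156, 191), (157, 240), (189, 222), (277, 107), (278, 66)]
```

move_arm([
  [0, 0, -1],
  [-0.5, 1, -1],
  [-1, 1.6, 0],
  [-1, 1.6, 0],
  [-1, 1.6, 0],
  [-1, 1.6, 0],
  [-1, 1.6, 0],
  [-0.4, 0.5, 0],
  [0, 0, 0],
  [0, 0, 0],
], yaw=[0, 0, 0, 0, 0, 0, 0, 0, 0, 0], claw=[0, 0, 0, 0, 0, 0, 0, 0, 0, 0])

```text
time: 24.47
tcp_pos: [534.9, 112.4, 185.1]
tool_rot: [-3.141, -0.001, -2.945]
force: [-0.5, 0.9, 0.1]
gripper_width: -0.3
finger_force: 0.0
```

```bash
python3 - <<'E'
from h import *
from bench import manip
s=manip.state();BC[:]=[495.1+.7,8.5-.9,0]
print(s['tcp_pos'],s['tool_rot'],delta(s,box(60,94,141),BY+np.pi))
E
```

```text
[534.87204062 112.42913443 185.11898678] [-3.14140585e+00 -1.21082751e-03 -2.94536315e+00] (array([-0.14, -0.13,  4.41]), np.float64(0.001))
```

move_arm([
  [-0.2, -0.1, 1],
  [0, 0, 1.5],
  [0, 0, 1.2],
  [0, 0, 0.7],
  [0, 0, 0],
], yaw=[0, 0, 0, 0, 0], claw=[0, 0, 0, 0, 0])

```text
time: 24.88
tcp_pos: [535.9, 110.8, 139.3]
tool_rot: [-3.142, -0.004, -2.947]
force: [-0.1, 0.3, 0.1]
gripper_width: 0.2
finger_force: 0.0
```

move_arm([
  [0.45, 0, 0.25],
  [0.45, 0, 0.25],
  [0.45, 0, 0.2],
  [0.45, 0, 0.25],
  [0, 0, 0],
], yaw=[0, 0, 0, 0, 0], claw=[0, 0, 0, 0, 0])

```text
time: 25.3
tcp_pos: [518.6, 108.0, 131.8]
tool_rot: [-3.142, -0.001, -2.946]
force: [-0.1, -0.3, 0.2]
gripper_width: 0.0
finger_force: 0.0
```

move_arm([
  [0.4, 0, 0.25],
  [0.4, 0, 0.27],
  [0.35, 0, 0.31],
  [0.35, 0, 0.32],
  [0.3, 0, 0.36],
  [0.3, 0, 0.37],
  [0, 0, 0],
], yaw=[0, 0, 0, 0, 0, 0, 0], claw=[0, 0, 0, 0, 0, 0, 0])

```text
time: 25.88
tcp_pos: [497.9, 103.9, 112.3]
tool_rot: [3.142, -0.002, -2.946]
force: [-0.8, -0.7, 0.0]
gripper_width: -0.0
finger_force: 0.0
```

```bash
python3 - <<'E'
from h import *
BC[:]=[495.8,7.6,0]
r,s,E=look('w11');print(s['tcp_pos'],s['force'])
S,C=np.sin,np.cos
for a in (1.05,.45,.3):print(a,[np.round(proj(r,box(*p),E)).tolist() for p in[(62-75*C(a)+6*S(a),81,106+75*S(a)+6*C(a)),(62-75*C(a)+6*S(a),105,106+75*S(a)+6*C(a)),(62-47*C(a)-26*S(a),84,106+47*S(a)-26*C(a))]])
g=r['color'].min(2).astype(int)
for c in(215,235,258,280,300,320):print(c,[(q,int(g[q,c])) for q in range(100,300) if abs(g[q,c]-g[q-1,c])>35])
E
```

```text
[497.91857682 103.9329152  112.25836592] [-0.78730293 -0.71736261  0.00227565]
1.05 [[226.0, 310.0], [286.0, 310.0], [238.0, 235.0]]
0.45 [[230.0, 207.0], [282.0, 207.0], [241.0, 201.0]]
0.3 [[231.0, 191.0], [281.0, 191.0], [242.0, 198.0]]
215 [(225, 100), (226, 137), (249, 187), (288, 81), (289, 42)]
235 [(245, 151), (246, 60)]
258 [(219, 152), (220, 232), (235, 128), (236, 42)]
280 [(219, 123), (220, 205), (221, 241), (240, 108), (241, 66)]
300 []
320 []
```

move_arm([
  [0.25, 0, 0.4],
  [0.2, 0, 0.4],
  [0.2, 0, 0.43],
  [0.15, 0, 0.43],
  [0.1, 0, 0.3],
  [0, 0, 0],
], yaw=[0, 0, 0, 0, 0, 0], claw=[0, 0, 0, 0, 0, 0])

```text
time: 26.43
tcp_pos: [489.6, 102.3, 92.8]
tool_rot: [-3.142, -0.002, -2.946]
force: [-0.7, -0.4, 0.8]
gripper_width: 0.3
finger_force: 0.0
```

move_arm([
  [0, 0, 0.2],
  [0, 0, 0.2],
  [0, 0, 0],
], yaw=[0, 0, 0], claw=[0, 0, 0])

```text
time: 26.68
tcp_pos: [490.3, 102.4, 89.3]
tool_rot: [3.142, -0.0, -2.946]
force: [-0.7, 0.3, -1.5]
gripper_width: 0.1
finger_force: 0.0
```

move_arm([
  [0, 0, 0.1],
  [0, 0, 0.1],
  [0, 0, 0],
], yaw=[0, 0, 0], claw=[0, 0, 0])

```text
time: 26.93
tcp_pos: [490.4, 102.4, 87.5]
tool_rot: [3.142, -0.0, -2.946]
force: [0.2, 0.5, -0.2]
gripper_width: -0.0
finger_force: 0.1
```

move_arm([
  [0, 0, 0.1],
  [0, 0, 0.1],
  [0, 0, 0],
], yaw=[0, 0, 0], claw=[0, 0, 0])

```text
time: 27.18
tcp_pos: [490.3, 102.4, 85.5]
tool_rot: [3.142, -0.0, -2.946]
force: [-1.0, -0.2, -1.2]
gripper_width: 0.1
finger_force: 0.1
```

move_arm([
  [0, 0, 0.1],
  [0, 0, 0.1],
  [0, 0, 0],
], yaw=[0, 0, 0], claw=[0, 0, 0])

```text
time: 27.43
tcp_pos: [490.5, 102.5, 84.2]
tool_rot: [3.142, 0.0, -2.946]
force: [-3.0, -0.1, 9.6]
gripper_width: 0.1
finger_force: 4.2
```

```bash
python3 - <<'E'
from h import *
BC[:]=[495.8,7.6,0]
r,s,E=look('w12');print(s['tcp_pos'],s['force'],s['finger_force'])
S,C=np.sin,np.cos
for a in (.3,.2,.1,0):print(a,[np.round(proj(r,box(*p),E)).tolist() for p in[(62-75*C(a)+6*S(a),81,106+75*S(a)+6*C(a)),(62-75*C(a)+6*S(a),105,106+75*S(a)+6*C(a)),(62-47*C(a)-26*S(a),84,106+47*S(a)-26*C(a))]])
g=r['color'].min(2).astype(int)
for c in(225,235,245,258,270,280,300):print(c,[(q,int(g[q,c])) for q in range(100,300) if abs(g[q,c]-g[q-1,c])>35])
E
```

```text
[490.50021304 102.46742342  84.24063066] [-2.96320288 -0.10292197  9.60474282] 4.196081142872572
0.3 [[226.0, 229.0], [285.0, 229.0], [240.0, 228.0]]
0.2 [[228.0, 217.0], [284.0, 217.0], [240.0, 227.0]]
0.1 [[229.0, 207.0], [283.0, 207.0], [241.0, 226.0]]
0 [[230.0, 200.0], [282.0, 200.0], [241.0, 226.0]]
225 []
235 [(209, 176), (210, 237), (245, 175), (246, 73)]
245 [(209, 152), (210, 226), (275, 136), (276, 72)]
258 [(208, 65), (209, 149), (210, 227), (235, 167), (236, 48)]
270 [(209, 146), (210, 226), (235, 208), (236, 172), (276, 116), (277, 50)]
280 [(209, 104), (210, 185), (211, 239), (245, 129), (246, 56)]
300 []
```

move_arm([
  [0, 0, 0.1],
  [0, 0, 0],
  [0, 0, -0.5],
  [0, 0, -1.5],
  [0, 0, -2.5],
  [0, 0, -2.5],
  [0, 0, -1.5],
  [0, 0, -0.5],
  [0, 0, 0],
  [0, 0, 0],
], yaw=[0, 0, 0, 0, 0, 0, 0, 0, 0, 0], claw=[0, 0, 0, 0, 0, 0, 0, 0, 0, 0])

```text
time: 28.32
tcp_pos: [490.0, 102.3, 172.0]
tool_rot: [3.142, -0.001, -2.946]
force: [0.0, 0.0, -0.7]
gripper_width: 0.1
finger_force: 0.0
```

```bash
python3 - <<'E'
from h import *
BC[:]=[495.8,7.6,0]
r,s,E=look('w13');print(s['tcp_pos'],s['force'],s['finger_force'])
S,C=np.sin,np.cos
for a in (.3,.2,.1,0):print(a,[np.round(proj(r,box(*p),E)).tolist() for p in[(62-75*C(a)+6*S(a),81,106+75*S(a)+6*C(a)),(62-75*C(a)+6*S(a),105,106+75*S(a)+6*C(a)),(62-53*C(a)+6*S(a),105,106+53*S(a)+6*C(a))]])
for p in[(-70,74,112),(-23,74,112),(-1,74,112),(25,20,84),(25,50,84),(25,-40,84)]:print(p,np.round(proj(r,box(*p),E)))
g=r['color'].min(2).astype(int)
for c in(80,130,180,194,235,245,258,270,280):print(c,[(q,int(g[q,c])) for q in range(60,300) if abs(g[q,c]-g[q-1,c])>30])
E
```

```text
[489.95033697 102.32629451 172.0233041 ] [ 0.04409514  0.04408053 -0.69148607] 0.0
0.3 [[239.0, 175.0], [275.0, 175.0], [274.0, 201.0]]
0.2 [[239.0, 169.0], [274.0, 169.0], [273.0, 197.0]]
0.1 [[240.0, 164.0], [274.0, 164.0], [273.0, 193.0]]
0 [[240.0, 160.0], [273.0, 160.0], [273.0, 189.0]]
(-70, 74, 112) [228.  78.]
(-23, 74, 112) [230. 147.]
(-1, 74, 112) [231. 176.]
(25, 20, 84) [171. 197.]
(25, 50, 84) [206. 197.]
(25, -40, 84) [100. 198.]
80 [(80, 186), (81, 255), (90, 216), (91, 138), (202, 114), (252, 234), (261, 189), (262, 61), (263, 28)]
130 [(80, 141), (81, 242), (90, 211), (91, 125), (92, 56), (202, 116), (252, 231), (261, 199), (262, 53), (263, 10)]
180 [(80, 82), (81, 142), (82, 202), (90, 165), (91, 109), (92, 59), (253, 197), (261, 157), (262, 65)]
194 [(80, 68), (81, 140), (82, 201), (91, 110), (92, 71), (253, 199), (261, 170), (262, 73)]
235 [(81, 86), (82, 130), (145, 229), (245, 145), (246, 57)]
245 [(166, 116), (167, 224), (168, 255), (236, 206), (275, 115), (276, 59)]
258 [(166, 113), (167, 220), (168, 255), (193, 150), (194, 47)]
270 [(166, 106), (167, 196), (168, 244), (193, 152), (194, 50), (234, 83), (235, 134), (276, 102), (277, 48)]
280 []
```

```bash
python3 -c "
from bench import manip
print(manip.close_job())"
```

```text
the job is handed in; nothing more can be done
None
```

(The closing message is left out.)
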